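# Scrub the wax pot, then crack open the stuck waste can

## Task

The wax pot needs cleaning out: take hold of the brush that stands in it, scrub the inside with three long strokes up and down without pulling the brush out of the pot, and leave the brush standing in the pot. Then pull the stuck lid of the red waste can loose from its tacky seal and hold it just a few centimetres open at the front, so that I can tip the scrapings in; do not throw it wide open, and finish still holding it there, as it drops shut when let go. Leave the pot, the bronzes and the other things on the bench standing where they are.

Things in the scene. Friction and masses are not known exactly. Their poses are not given: they have to be found in the camera images.
- wax_pot: Loose, open, upright steel pot with streaks of brown wax, 0.8 kg: outside diameter 90, height 130, wall 4, bottom 6 thick, so the inside is 82 across and 124 deep. Origin: centre of its underside; z up along its axis.
- brush: Loose bottle brush, 0.12 kg, 290 long, standing upright in the pot on the pot's bottom, handle up. Origin: centre of the lower end of the bristle head; z runs up along the brush. From that end: bristle head 0 to 70 (74 across, free to slide in the pot), wire stem 7 thick from 70 to 180, round wooden handle 22 thick from 180 to 290. Let go on the bottom, it stands by itself.
- brush_tip (a point): Centre of the lower end of the bristle head (the brush's origin).
- brush_grip (a point): Point on the brush's axis in the middle of the round wooden handle, 240 above the lower end of the brush; the handle reaches 50 higher and 60 lower. It can be pinched from above in any direction.
- waste_can: Red steel bench waste can with a yellow band, bolted to the bench (it does not move): diameter 160, rim 165 above the bench. Origin: centre of its underside; its x axis runs horizontally from the front (the side with the bar, turned roughly to the robot) to the hinge at the rear, z up.
- lid: The can's round red lid, hinged at the rear: 172 across, 16 thick, a steel pull bar on top, a plug 140 across and 13 deep below. Origin: centre of the underside of its 172 wide flange, 165 above the bench when closed; axes then parallel to the can's (z up), y along the bar and the hinge. 0.3 to 0.45 kg. Let go, it drops back onto its seal, about 0.06 rad ajar.
- lid_front (a point): Front edge of the lid's underside, 86 in front of its centre; it rises 17 mm for each 0.1 rad of tilt. Here a rubber seal ring in the can's mouth grips the plug: the upward pull needed at the bar climbs within the first few mm to a peak of 10 to 20 N; once the bar is up some 10 mm the seal lets go and only the lid's weight is left, 2 to 3 N at the bar.
- lid_bar (a point): Centre of the pull bar on the lid: a round bar 12 thick, 60 clear between its two posts, along the lid's y, 58 in front of the lid's centre, its axis 48 above the lid's underside (32 above its top). This point's axes are the lid's. Grip it from above, fingers in front of and behind the bar; it turns easily between them as the lid swings.
- hinge_axis (a point): Point on the hinge axis at the rear of the can's rim: the axis is horizontal along the can's y, 88 behind the can's centre and 170 above the bench. When closed, the bar centre lies 146 in front of the axis and 43 above it.
- torso_brown: Bystander: loose brown bronze torso, 166 tall with its black plinth 66 by 84. Origin: centre of its underside.
- torso_gold: Bystander: loose golden bronze torso, 136 tall with its plinth 66 by 84. Origin: centre of its underside.
- torso_dark: Bystander: loose dark bronze torso, 156 tall with its plinth 66 by 84. Origin: centre of its underside.
- wax_tub: Bystander: loose white plastic tub with a blue band, 116 across, 102 tall. Origin: centre of its underside.
- paste_tin: Bystander: loose brass tin with a dark cap, 79 across, 32 tall. Origin: centre of its underside.
- tape_roll: Bystander: loose flat roll of orange tape, 90 across, 24 tall. Origin: centre of its underside.
Things that resemble listed ones, but are neither listed nor needed, are in the scene too. Of the things shaped like the lid, the red one is meant.

How it is judged (in metres and radians):
On the way, in this order (a step that is already met when the one before it is completed fails the run):
1. first stroke up: the brush is raised at least 30 mm off the bottom, inside the pot (z of brush_tip in the frame of wax_pot above 0.036 m and horizontal distance between brush_tip and wax_pot below 0.02 m), for 0.05 s.
2. first stroke down: back to within 14 mm of the bottom (z of brush_tip in the frame of wax_pot below 0.02 m), for 0.05 s.
3. second stroke up (all of step 1), for 0.05 s.
4. second stroke down (z of brush_tip in the frame of wax_pot below 0.02 m), for 0.05 s.
5. third stroke up (all of step 3), for 0.05 s.
6. third stroke down (z of brush_tip in the frame of wax_pot below 0.02 m), for 0.05 s.
7. the lid is off its seal, lifted by the fingers, while the brush stands let go in the pot (angle between lid's own z axis and vertical above 0.1 rad and contact force between the fingers and lid above 0.5 N and contact force between the fingers and brush below 0.1 N and z of brush_tip in the frame of wax_pot below 0.02 m), for 0.2 s.
At the end, for the whole second after the job is handed in: The lid is held still by the fingers, 0.10 to 0.42 rad open (its front edge about 17 to 70 mm up), propped by nothing else; the brush stands let go on the bottom of the upright pot (within 14 mm of the bottom, less than 15 degrees off vertical), and the pot is within 50 mm of where it was (angle between lid's own z axis and vertical between 0.1 and 0.42 rad and angular speed of lid below 0.1 rad/s and contact force between the fingers and lid above 0.5 N and contact force between each of brush, wax_pot and lid below 0.1 N and z of brush_tip in the frame of wax_pot below 0.02 m and horizontal distance between brush_tip and wax_pot below 0.02 m and angle between brush's own z axis and vertical below 0.26 rad and linear speed of brush below 0.03 m/s and angle between wax_pot's own z axis and vertical below 0.1 rad and height (world z) of wax_pot below 0.01 m and distance of wax_pot from where it was at the start of the episode below 0.05 m); the arm keeps its last pose, push and grip.
It fails at once if the brush is pulled out of the pot (its lower end more than 104 mm above the pot's bottom) (z of brush_tip in the frame of wax_pot above 0.11 m).
It fails at once if the pot is tipped or dragged more than 50 mm (angle between wax_pot's own z axis and vertical above 0.35 rad or distance of wax_pot from where it was at the start of the episode above 0.05 m).
It fails at once if the lid is thrown wide open (more than 0.7 rad) (angle between lid's own z axis and vertical above 0.7 rad).
It fails at once if a bronze, the tub, the tin or the tape roll is shifted more than 40 mm or knocked over (distance of any of torso_brown, torso_gold, torso_dark, wax_tub, paste_tin, tape_roll from where it was at the start of the episode above 0.04 m or angle between any of torso_brown, torso_gold, torso_dark, wax_tub, paste_tin, tape_roll's own z axis and vertical above 0.5 rad).
It also fails if it takes over 51 s, if anything falls off the work surface, if the arm or the gripper's body presses on something with over 40 N, if the wrist force passes 120 N, or if a joint passes its speed limit or range.

## Robot

A 6-joint arm with a two-finger parallel gripper is mounted at the origin on the work surface. World frame = base frame: x ahead of the robot, y to its left, z up, the work surface at z = 0. Lengths are in mm, angles in rad, forces in N, time in s.
With the tool pointing down it reaches from about 350 to 875 mm from the base axis. Payload 15.5 kg.
Tool frame: the origin (TCP) lies at the very end of the fingers, on their centre line; the grasp point (between the pads) lies 19 mm behind it; z points along the fingers, y is the line along which they close (so a half turn about z gives the same grasp; the last joint's range is limited). The gripper opens to 85 mm and grips with 20 to 120 N. Pads are 22 mm wide; open, the fingers measure 114 mm over their backs; the gripper's body (76 mm by 85 mm) begins 54 mm behind the grasp point. The pads swing forward as they close: fully open they stand 13 mm farther back than shut.
Start: joints at [1.062, 0.494, 1.345, -0, 1.302, -0.096], TCP at [251.303, 572.253, 231.277] pointing down, gripper open.
Joint ranges: [-2.91, 2.91], [-0.82, 2.16], [0.22, 2.67], [-1.22, 4.37], [0.12, 2.79], [-3.08, 3.08]. Speed limits (rad/s): [1.89, 1.89, 2.57, 3.01, 3.01, 3.01].

## Interface

Orientations are given as a unit quaternion [w, x, y, z].
In Python, from station import robot, grab_frame, workorder gives the robot as it stands.
- The arm moves only by the shell command python3 -m jog 'ROWS'. ROWS is JSON, a list of rows, each an object of numbers: "dx", "dy", "dz": the shift along the tool's x, y, z as a fraction of full scale; "rx", "ry", "rz": the turn, a rotation vector about the tool's x, y, z as a fraction of full scale; "gripper": the opening, from 0 (shut) to 1 (fully open). In form: [{"dx": .., "dy": .., "dz": .., "rx": .., "ry": .., "rz": .., "gripper": ..}, ...]. A call has 1 to 5 rows; each row is the pose to reach, as a shift and turn from the pose commanded when the call began, along the tool's axes at that moment, turning the shorter way round; what a row does not reach only later rows make up. Full scale, the value 1, is 0.08 m for a shift and pi rad for a turn. A row lasts 1/8 s, in which the tool goes at most 62.5 mm and 10.7 degrees, less where a joint would pass 70% of its speed; a pose out of reach is approached as far as the arm can. A call with a number of a shift or a turn outside -1 to 1 is refused whole. A call with a gripper value outside its range is refused whole. The fingers move at their own pace and stop on an object; the grip force is fixed at half the most. Time passes only in rows, so rows that repeat a pose let the fingers close. It gives the time, the measured TCP pose, the force, the opening and the grip force at its end, in the units of the state.
- robot.read_state(): the state, without advancing time (a new reading comes with each control period).
- grab_frame(name): name is "scene" or "side" or "wrist"; returns a dict with "pixels" (480x640x3 uint8, red, green, blue), "fx", "fy", "cx", "cy" (pixels), "R" (3x3) and "t" (3): a world point X has camera coordinates R X + t; the wrist camera has in their place "hand_eye" (4x4, takes a point from camera to tool coordinates, whose origin is the TCP and whose axes are the flange's). Camera axes: x right, y down, z forward; pixel columns grow to the right and rows downward; lengths in mm; the calibration is good to about 2 mm. A picture is of the moment at which its call begins: read the wrist's pose just before it. There is no depth.
- workorder.hand_in(): hands the job in; it is judged then, once.
The state is a dict: "time": time; "joint_positions": joint angles; "qvel": joint speeds; "tau": joint torques, N m; "tool_pos": TCP position; "eef_rot": TCP orientation; "wrist_force": force on the tool from outside, world axes, zero at the start; "wrist_torque": the same for the moment, N m; "opening": opening from 0.0 (shut) to 1.0 (fully open); "gripper_force": force on a finger pad.
Only numpy, scipy, OpenCV 4.12 (cv2) and the standard library are available. Lean on these libraries where they do the work, as an engineer would, in place of code of your own. Each camera call takes 0.05 s, during which the arm holds its last target. There are 200 camera calls.

## Working session

There is one attempt and no reset: what is moved stays moved. The work goes in short steps, Python scripts to look and compute and a shell command to move; the robot and the scene stay as the last step left them, time stands still between calls to the robot, and variables do not carry over. Pictures are saved under pics/ and viewed, at most 10 in all, crops included, and the job is handed in when it is done.

```bash
ls; mkdir -p pics; python3 - <<'E'
from station import robot, grab_frame
import cv2,pickle
print(robot.read_state())
for n in("scene","side"):
    f=grab_frame(n); cv2.imwrite(f"pics/{n}0.png",f["pixels"][:,:,::-1]); pickle.dump(f,open(f"{n}0.pkl","wb"))
    print(n,f["fx"],f["fy"],f["cx"],f["cy"],f["R"],f["t"])
E
```

```text
pics
{'time': 0.0, 'joint_positions': array([ 1.06149683e+00,  4.94178652e-01,  1.34613865e+00, -9.07365942e-06,
        1.30251005e+00, -9.55102914e-02]), 'qvel': array([ 0.00059886,  0.00032307, -0.00063015, -0.00021763, -0.00113387,
       -0.00112638]), 'tau': array([ 4.67428486e-03, -8.82181549e+01, -3.83874929e+01,  1.42538561e-04,
        1.01478820e-02,  1.36645946e-05]), 'tool_pos': array([251.12665798, 571.92756102, 230.7005281 ]), 'eef_rot': array([-1.79681743e-04,  2.05420508e-01,  9.78673609e-01, -5.90638601e-04]), 'wrist_force': array([ 0.10618932, -0.55400381,  0.87587094]), 'wrist_torque': array([-0.02758381, -0.07460971,  0.00326034]), 'gripper_force': 0.0, 'opening': 1.0029444130527743}
scene 434.9738303323324 434.9738303323324 321.10187535349314 235.4228572621347 [[-0.57751666  0.81632979 -0.00895492]
 [ 0.58690518  0.40753449 -0.69961272]
 [-0.56746526 -0.40929368 -0.71446613]] [ 290.84619067 -188.17654729 1664.15360867]
side 486.16517117544385 486.16517117544385 319.65448652167004 235.38376298197383 [[ 0.89680788 -0.44241495  0.00215218]
 [-0.20778299 -0.42547622 -0.88079294]
 [ 0.39059167  0.78945487 -0.47349673]] [-437.85609307  260.85803129 1226.43306138]
```

View pics/scene0.png

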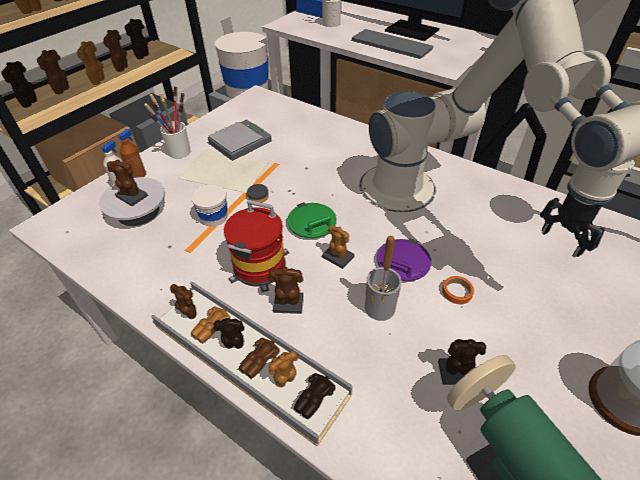

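View pics/side0.png

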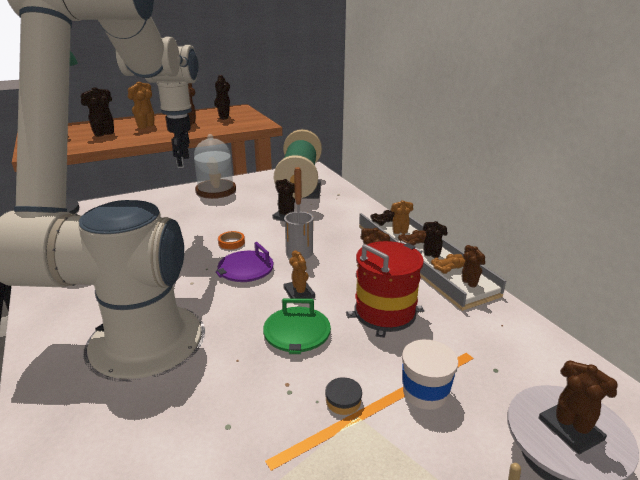

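Scene picture: red can with lid at about (255,230), its bar at (262,210); pot at (382,295), with the brush handle running from (391,238) to (388,268). Side picture: can at (388,285), bar at (373,257), pot at (299,235), handle at (298,185). There are three lid-shaped things: the red one on the can (255,230), green (312,219) and purple (404,259). The red one on the banded can is the one meant. Next, enlarged crops to confirm.

```bash
python3 - <<'E'
import cv2
a=cv2.imread("pics/scene0.png")[190:330,215:415]; cv2.imwrite("pics/c1.png",cv2.resize(a,None,fx=4,fy=4,interpolation=cv2.INTER_CUBIC))
a=cv2.imread("pics/side0.png")[160:340,270:430]; cv2.imwrite("pics/c2.png",cv2.resize(a,None,fx=3.3333,fy=3.3333,interpolation=cv2.INTER_CUBIC))
E
```

```text
(no output)
```

View pics/c1.png

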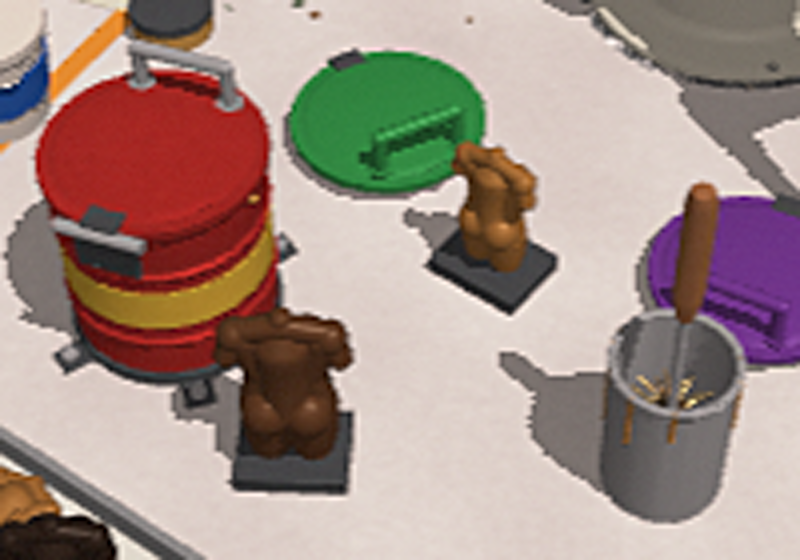

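View pics/c2.png

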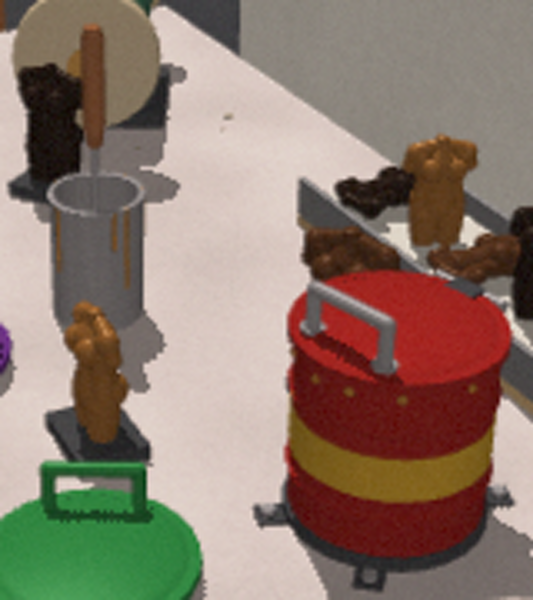

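The crops confirm it: the red lid sits on the banded can, with its hinge far from the robot and the grey bar towards it. The brush stands in the grey pot. Now triangulating from these pixels.

```bash
cat > h.py <<'E'
import numpy as np,pickle
def ray(f,p):
    d=f["R"].T@np.array([(p[0]-f["cx"])/f["fx"],(p[1]-f["cy"])/f["fy"],1]); return -f["R"].T@f["t"],d/np.linalg.norm(d)
def tri(r):
    A=sum(np.eye(3)-np.outer(d,d) for o,d in r); b=sum((np.eye(3)-np.outer(d,d))@o for o,d in r)
    X=np.linalg.solve(A,b); return X,[np.linalg.norm(np.cross(X-o,d)) for o,d in r]
def atz(f,p,z):
    o,d=ray(f,p); return o+d*(z-o[2])/d[2]
E
python3 - <<'E'
from h import *
S=pickle.load(open("scene0.pkl","rb"));D=pickle.load(open("side0.pkl","rb"))
for n,a,b,z in [("handtop",(703,190),(93,32),294),("handbot",(685,318),(93,145),188),("rim",(676,362),(97,195),130),("lidtop",(154,155),(399,328),181),("barB",(232,68),(316,290),213),("barA",(138,50),(388,323),213)]:
    a=(215+a[0]/4-.4,190+a[1]/4-.4); b=(270+b[0]*.3-.35,160+b[1]*.3-.35)
    X,e=tri([ray(S,a),ray(D,b)]); print(n,z,X.round(),np.round(e,1),atz(S,a,z).round(),atz(D,b,z).round())
for n,f in(("S",S),("D",D)): print(n, (-f["R"].T@f["t"]).round())
E
```

```text
handtop 294 [522. 223. 292.] [1.1 1.1] [522. 224. 294.] [521. 218. 294.]
handbot 188 [524. 227. 177.] [1.5 1.5] [534. 230. 188.] [514. 207. 188.]
rim 130 [524. 224. 127.] [0.3 0.3] [526. 225. 130.] [521. 218. 130.]
lidtop 181 [ 604. -169.  169.] [0.5 0.5] [ 613. -160.  181.] [ 592. -185.  181.]
barB 213 [ 536. -151.  212.] [2.3 2.3] [ 535. -149.  213.] [ 536. -155.  213.]
barA 213 [ 558. -219.  212.] [0.3 0.3] [ 559. -219.  213.] [ 557. -220.  213.]
S [1223.  520. 1060.]
D [  -32. -1051.   811.]
```

Heights check out: handle top 292, rim 127, bar 212 (expected 213). The brush is at about (522,223). The bar centre is at about (547,-185), and the can's x axis points along (0.95,0.30). Lifting first and turning the closing line to that direction.

```bash
python3 -m jog '[{"dz":-0.5,"rz":0.055,"gripper":1},{"dz":-1,"rz":0.11,"gripper":1},{"dz":-1,"rz":0.165,"gripper":1},{"dz":-1,"rz":0.22,"gripper":1},{"dz":-1,"rz":0.271,"gripper":1}]'
python3 -m jog '[{"dx":-0.43,"dy":0.16,"gripper":1},{"dx":-0.86,"dy":0.32,"dz":-0.1,"gripper":1}]'
```

```text
$[0]: bad value
$[0]: bad value
```

```bash
python3 -m jog '[{"dx":0,"dy":0,"dz":-0.5,"rx":0,"ry":0,"rz":0.055,"gripper":1},{"dx":0,"dy":0,"dz":-1,"rx":0,"ry":0,"rz":0.11,"gripper":1},{"dx":0,"dy":0,"dz":-1,"rx":0,"ry":0,"rz":0.165,"gripper":1},{"dx":0,"dy":0,"dz":-1,"rx":0,"ry":0,"rz":0.22,"gripper":1},{"dx":0,"dy":0,"dz":-1,"rx":0,"ry":0,"rz":0.271,"gripper":1}]'
```

```text
time: 0.72
tool_pos: [251.2, 572.1, 311.0]
eef_rot: [0.0, 0.593, 0.805, -0.0]
wrist_force: [-0.1, -0.8, 0.4]
opening: 1.0
gripper_force: 0.0
```

```bash
python3 -m jog '[{"dx":-0.43,"dy":0.16,"dz":-0.04,"rx":0,"ry":0,"rz":0,"gripper":1},{"dx":-0.86,"dy":0.32,"dz":-0.08,"rx":0,"ry":0,"rz":0,"gripper":1}]'
python3 -m jog '[{"dx":-0.5,"dy":0.18,"dz":-0.04,"rx":0,"ry":0,"rz":0,"gripper":1},{"dx":-1,"dy":0.37,"dz":-0.08,"rx":0,"ry":0,"rz":0,"gripper":1}]'
```

```text
time: 0.98
tool_pos: [296.6, 513.6, 317.3]
eef_rot: [0.0, 0.591, 0.807, -0.0]
wrist_force: [0.8, 0.2, 0.4]
opening: 1.001
gripper_force: 0.0
time: 1.23
tool_pos: [349.2, 445.8, 323.9]
eef_rot: [-0.0, 0.591, 0.807, -0.0]
wrist_force: [0.8, 0.3, -0.2]
opening: 1.0
gripper_force: 0.0
```

```bash
python3 -m jog '[{"dx":-0.5,"dy":0.19,"dz":-0.06,"rx":0,"ry":0,"rz":0,"gripper":1},{"dx":-1,"dy":0.37,"dz":-0.13,"rx":0,"ry":0,"rz":0,"gripper":1}]'
python3 -m jog '[{"dx":-0.5,"dy":0.19,"dz":-0.06,"rx":0,"ry":0,"rz":0,"gripper":1},{"dx":-1,"dy":0.37,"dz":-0.13,"rx":0,"ry":0,"rz":0,"gripper":1}]'
python3 -m jog '[{"dx":-0.35,"dy":0.13,"dz":0,"rx":0,"ry":0,"rz":0,"gripper":1},{"dx":-0.7,"dy":0.26,"dz":0,"rx":0,"ry":0,"rz":0,"gripper":1},{"dx":-0.7,"dy":0.26,"dz":0,"rx":0,"ry":0,"rz":0,"gripper":1}]'
python3 - <<'E'
from station import robot,grab_frame
import cv2,pickle
s=robot.read_state(); f=grab_frame("wrist"); pickle.dump((s,f),open("w1.pkl","wb"))
cv2.imwrite("pics/w1.png",f["pixels"][:,:,::-1]); print(s["tool_pos"],s["eef_rot"],f["hand_eye"],f["fx"],f["cx"],f["cy"])
E
```

```text
time: 1.48
tool_pos: [401.6, 378.3, 334.3]
eef_rot: [-0.0, 0.591, 0.807, -0.0]
wrist_force: [0.1, 0.2, -0.9]
opening: 0.999
gripper_force: 0.0
time: 1.72
tool_pos: [453.9, 310.9, 344.8]
eef_rot: [-0.0, 0.591, 0.807, -0.0]
wrist_force: [0.7, 0.0, 0.8]
opening: 0.996
gripper_force: 0.0
time: 2.1
tool_pos: [490.8, 263.7, 344.5]
eef_rot: [-0.0, 0.592, 0.806, -0.0]
wrist_force: [-1.5, -0.0, -1.3]
opening: 1.001
gripper_force: 0.0
[490.83174836 263.65041004 344.48723048] [-6.05516533e-05  5.92150829e-01  8.05827073e-01 -3.46733398e-04] [[-1.68909058e-05 -9.65225814e-01 -2.61417533e-01  6.61453206e+01]
 [ 9.99999840e-01 -1.64202960e-04  5.41669991e-04 -5.92154288e-01]
 [-5.65759391e-04 -2.61417482e-01  9.65225663e-01 -1.43202902e+02]
 [ 0.00000000e+00  0.00000000e+00  0.00000000e+00  1.00000000e+00]] 406.91494864407656 317.69397641924525 240.11512801918286
```

View pics/w1.png

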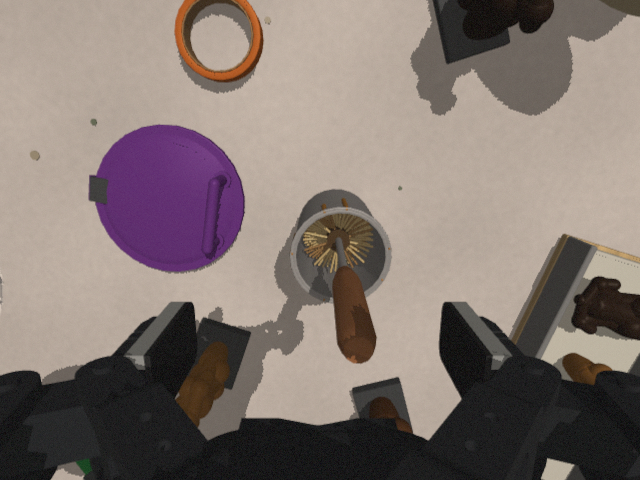

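Wrist picture: handle top at about (357,346), handle bottom at (344,270), rim centre at about (341,254), all between the fingers.

```bash
cat >> h.py <<'E'
from scipy.spatial.transform import Rotation as Ro
def wz(s,f,p,z):
    q=s["eef_rot"]; R=Ro.from_quat([q[1],q[2],q[3],q[0]]).as_matrix(); H=np.array(f["hand_eye"])
    o=s["tool_pos"]+R@H[:3,3]; d=R@H[:3,:3]@np.array([(p[0]-f["cx"])/f["fx"],(p[1]-f["cy"])/f["fy"],1])
    X=o+d*(z-o[2])/d[2]; return X.round(1),(R.T@(X-s["tool_pos"])).round(1)
E
python3 - <<'E'
from h import *
s,f=pickle.load(open("w1.pkl","rb"))
for p,z in(((357,346),294),((344,270),186),((341,254),130)): print(*wz(s,f,p,z))
E
```

```text
[523.5 227.2 294. ] [-44.5  20.4  50.5]
[521.9 231.6 186. ] [-39.8  20.2 158.5]
[523.9 227.9 130. ] [-44.   21.  214.5]
```

```bash
python3 -m jog '[{"dx":-0.54,"dy":0.26,"dz":0,"rx":0,"ry":0,"rz":0,"gripper":1},{"dx":-0.54,"dy":0.26,"dz":0,"rx":0,"ry":0,"rz":0,"gripper":1},{"dx":-0.54,"dy":0.26,"dz":0.33,"rx":0,"ry":0,"rz":0,"gripper":1},{"dx":-0.54,"dy":0.26,"dz":0.67,"rx":0,"ry":0,"rz":0,"gripper":1}]'
python3 -m jog '[{"dx":0,"dy":0,"dz":0.34,"rx":0,"ry":0,"rz":0,"gripper":1},{"dx":0,"dy":0,"dz":0.67,"rx":0,"ry":0,"rz":0,"gripper":1},{"dx":0,"dy":0,"dz":0.67,"rx":0,"ry":0,"rz":0,"gripper":0.5},{"dx":0,"dy":0,"dz":0.67,"rx":0,"ry":0,"rz":0,"gripper":0},{"dx":0,"dy":0,"dz":0.67,"rx":0,"ry":0,"rz":0,"gripper":0}]'
python3 -m jog '[{"dx":0,"dy":0,"dz":0,"rx":0,"ry":0,"rz":0,"gripper":0},{"dx":0,"dy":0,"dz":0,"rx":0,"ry":0,"rz":0,"gripper":0},{"dx":0,"dy":0,"dz":0,"rx":0,"ry":0,"rz":0,"gripper":0}]'
```

```text
time: 2.65
tool_pos: [522.1, 231.1, 290.7]
eef_rot: [-0.0, 0.591, 0.807, 0.0]
wrist_force: [0.3, -0.1, -0.2]
opening: 0.999
gripper_force: 0.0
time: 3.28
tool_pos: [523.2, 230.5, 238.9]
eef_rot: [0.001, 0.591, 0.807, 0.001]
wrist_force: [0.2, -0.3, -0.4]
opening: 0.377
gripper_force: 0.0
time: 3.65
tool_pos: [523.4, 230.3, 238.8]
eef_rot: [0.001, 0.591, 0.806, 0.001]
wrist_force: [0.0, -0.1, 5.7]
opening: 0.241
gripper_force: 58.4
```

```bash
python3 -m jog '[{"dx":0,"dy":0,"dz":-0.2,"rx":0,"ry":0,"rz":0,"gripper":0},{"dx":0,"dy":0,"dz":-0.4,"rx":0,"ry":0,"rz":0,"gripper":0},{"dx":0,"dy":0,"dz":-0.6,"rx":0,"ry":0,"rz":0,"gripper":0},{"dx":0,"dy":0,"dz":-0.6,"rx":0,"ry":0,"rz":0,"gripper":0},{"dx":0,"dy":0,"dz":-0.6,"rx":0,"ry":0,"rz":0,"gripper":0}]'
python3 - <<'E'
from station import grab_frame
import cv2
for i,(n,b) in enumerate((("scene",(330,180)),("side",(220,110)))):
    p=grab_frame(n)["pixels"][b[1]:b[1]+160,b[0]:b[0]+110,::-1]; I=cv2.resize(p,None,fx=3.6,fy=3.6) if i==0 else cv2.hconcat([I,cv2.resize(p,None,fx=3.6,fy=3.6)])
cv2.imwrite("pics/lift.png",I)
E
```

```text
time: 4.28
tool_pos: [522.7, 230.0, 285.5]
eef_rot: [-0.0, 0.591, 0.806, -0.0]
wrist_force: [-0.0, 0.6, -1.9]
opening: 0.241
gripper_force: 58.8
```

View pics/lift.png

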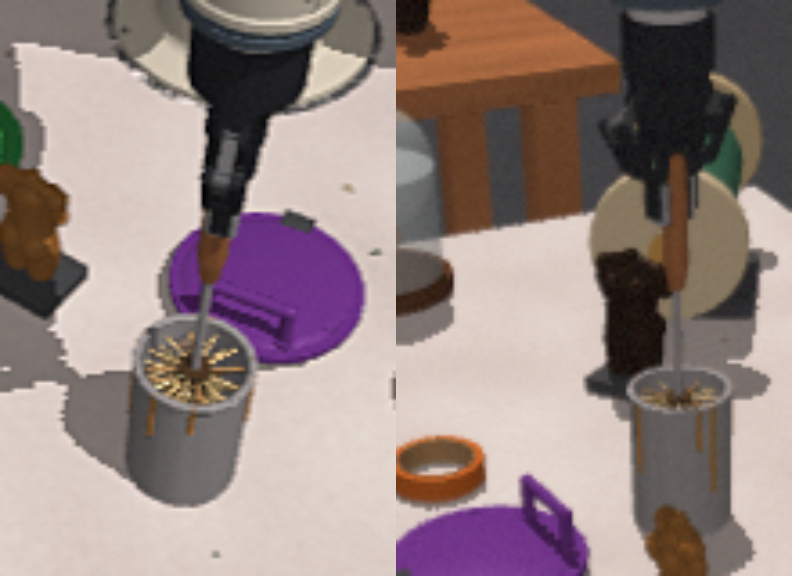

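The brush is up: the bristles sit higher at scene crop (195,370), and the pot has not moved. The force of about -1.9 N fits the brush's weight. Continuing with the strokes.

```bash
D='x'
python3 -m jog '[{"dx":0,"dy":0,"dz":0.2,"rx":0,"ry":0,"rz":0,"gripper":0},{"dx":0,"dy":0,"dz":0.4,"rx":0,"ry":0,"rz":0,"gripper":0},{"dx":0,"dy":0,"dz":0.6,"rx":0,"ry":0,"rz":0,"gripper":0},{"dx":0,"dy":0,"dz":0.6,"rx":0,"ry":0,"rz":0,"gripper":0},{"dx":0,"dy":0,"dz":0.6,"rx":0,"ry":0,"rz":0,"gripper":0}]'
python3 -m jog '[{"dx":0,"dy":0,"dz":-0.2,"rx":0,"ry":0,"rz":0,"gripper":0},{"dx":0,"dy":0,"dz":-0.4,"rx":0,"ry":0,"rz":0,"gripper":0},{"dx":0,"dy":0,"dz":-0.6,"rx":0,"ry":0,"rz":0,"gripper":0},{"dx":0,"dy":0,"dz":-0.6,"rx":0,"ry":0,"rz":0,"gripper":0},{"dx":0,"dy":0,"dz":-0.6,"rx":0,"ry":0,"rz":0,"gripper":0}]'
python3 -m jog '[{"dx":0,"dy":0,"dz":0.2,"rx":0,"ry":0,"rz":0,"gripper":0},{"dx":0,"dy":0,"dz":0.4,"rx":0,"ry":0,"rz":0,"gripper":0},{"dx":0,"dy":0,"dz":0.6,"rx":0,"ry":0,"rz":0,"gripper":0},{"dx":0,"dy":0,"dz":0.6,"rx":0,"ry":0,"rz":0,"gripper":0},{"dx":0,"dy":0,"dz":0.6,"rx":0,"ry":0,"rz":0,"gripper":0}]'
python3 -m jog '[{"dx":0,"dy":0,"dz":-0.2,"rx":0,"ry":0,"rz":0,"gripper":0},{"dx":0,"dy":0,"dz":-0.4,"rx":0,"ry":0,"rz":0,"gripper":0},{"dx":0,"dy":0,"dz":-0.6,"rx":0,"ry":0,"rz":0,"gripper":0},{"dx":0,"dy":0,"dz":-0.6,"rx":0,"ry":0,"rz":0,"gripper":0},{"dx":0,"dy":0,"dz":-0.6,"rx":0,"ry":0,"rz":0,"gripper":0}]'
python3 -m jog '[{"dx":0,"dy":0,"dz":0.2,"rx":0,"ry":0,"rz":0,"gripper":0},{"dx":0,"dy":0,"dz":0.4,"rx":0,"ry":0,"rz":0,"gripper":0},{"dx":0,"dy":0,"dz":0.6,"rx":0,"ry":0,"rz":0,"gripper":0},{"dx":0,"dy":0,"dz":0.6,"rx":0,"ry":0,"rz":0,"gripper":0},{"dx":0,"dy":0,"dz":0.6,"rx":0,"ry":0,"rz":0,"gripper":0}]'
```

```text
time: 5.0
tool_pos: [522.6, 230.0, 236.9]
eef_rot: [-0.0, 0.591, 0.807, -0.0]
wrist_force: [0.7, 0.9, -1.0]
opening: 0.244
gripper_force: 59.0
time: 5.62
tool_pos: [522.7, 230.0, 285.5]
eef_rot: [-0.0, 0.591, 0.806, -0.0]
wrist_force: [-0.3, -0.2, -0.5]
opening: 0.239
gripper_force: 59.0
time: 6.25
tool_pos: [522.7, 230.1, 237.2]
eef_rot: [-0.0, 0.591, 0.807, -0.0]
wrist_force: [-0.3, 0.1, -1.1]
opening: 0.243
gripper_force: 59.1
time: 6.88
tool_pos: [522.7, 230.0, 285.5]
eef_rot: [-0.0, 0.591, 0.806, -0.0]
wrist_force: [-1.0, -0.3, -0.3]
opening: 0.242
gripper_force: 59.0
time: 7.5
tool_pos: [522.9, 230.1, 237.7]
eef_rot: [-0.0, 0.591, 0.806, -0.0]
wrist_force: [-0.4, 0.2, -1.4]
opening: 0.241
gripper_force: 59.5
```

```bash
python3 -m jog '[{"dx":0,"dy":0,"dz":0.02,"rx":0,"ry":0,"rz":0,"gripper":0},{"dx":0,"dy":0,"dz":0.02,"rx":0,"ry":0,"rz":0,"gripper":0},{"dx":0,"dy":0,"dz":0.02,"rx":0,"ry":0,"rz":0,"gripper":0.3},{"dx":0,"dy":0,"dz":0.02,"rx":0,"ry":0,"rz":0,"gripper":0.6},{"dx":0,"dy":0,"dz":0.02,"rx":0,"ry":0,"rz":0,"gripper":1}]'
python3 -m jog '[{"dx":0,"dy":0,"dz":0,"rx":0,"ry":0,"rz":0,"gripper":1},{"dx":0,"dy":0,"dz":0,"rx":0,"ry":0,"rz":0,"gripper":1},{"dx":0,"dy":0,"dz":-0.2,"rx":0,"ry":0,"rz":0,"gripper":1},{"dx":0,"dy":0,"dz":-0.6,"rx":0,"ry":0,"rz":0,"gripper":1},{"dx":0,"dy":0,"dz":-1,"rx":0,"ry":0,"rz":0,"gripper":1}]'
python3 -m jog '[{"dx":0,"dy":0,"dz":-0.3,"rx":0,"ry":0,"rz":0,"gripper":1},{"dx":0,"dy":0,"dz":-0.5,"rx":0,"ry":0,"rz":0,"gripper":1}]'
python3 - <<'E'
from station import robot,grab_frame
import cv2
print(robot.read_state()["tool_pos"],robot.read_state()["opening"])
p=grab_frame("scene")["pixels"][150:350,290:490,::-1];cv2.imwrite("pics/rel.png",cv2.resize(p,None,fx=2.5,fy=2.5))
E
```

```text
time: 8.12
tool_pos: [522.9, 230.1, 236.2]
eef_rot: [0.0, 0.591, 0.806, 0.0]
wrist_force: [0.0, -0.2, 1.2]
opening: 0.716
gripper_force: 0.0
time: 8.75
tool_pos: [522.8, 230.1, 318.1]
eef_rot: [0.0, 0.591, 0.807, 0.0]
wrist_force: [0.3, 0.8, -0.8]
opening: 1.0
gripper_force: 0.0
time: 9.0
tool_pos: [523.1, 230.2, 358.7]
eef_rot: [0.001, 0.591, 0.806, 0.001]
wrist_force: [0.0, -0.1, -0.0]
opening: 0.999
gripper_force: 0.0
[523.07280946 230.1778026  358.65864778] 0.9992717761459655
```

View pics/rel.png

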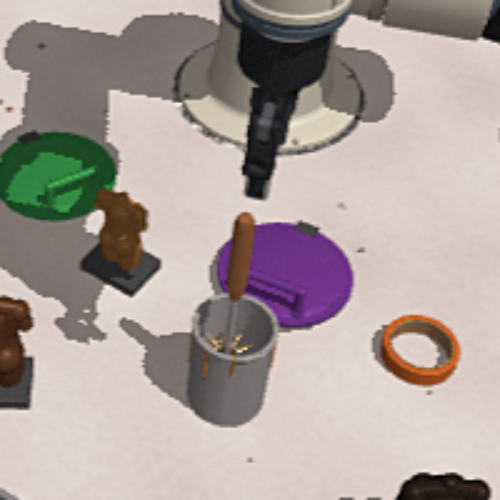

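The brush stands released on the pot's bottom (crop (235,345)) and the pot is in place. Now moving over to the lid bar.

```bash
python3 -m jog '[{"dx":-0.45,"dy":-0.12,"dz":0,"rx":0,"ry":0,"rz":0,"gripper":1},{"dx":-0.9,"dy":-0.23,"dz":0,"rx":0,"ry":0,"rz":0,"gripper":1}]' | sed -n 2p
python3 -m jog '[{"dx":-0.45,"dy":-0.12,"dz":0,"rx":0,"ry":0,"rz":0,"gripper":1},{"dx":-0.9,"dy":-0.23,"dz":0,"rx":0,"ry":0,"rz":0,"gripper":1}]' | sed -n 2p
python3 -m jog '[{"dx":-0.45,"dy":-0.12,"dz":0.1,"rx":0,"ry":0,"rz":0,"gripper":1},{"dx":-0.9,"dy":-0.23,"dz":0.2,"rx":0,"ry":0,"rz":0,"gripper":1}]' | sed -n 2p
python3 -m jog '[{"dx":-0.45,"dy":-0.12,"dz":0.1,"rx":0,"ry":0,"rz":0,"gripper":1},{"dx":-0.9,"dy":-0.23,"dz":0.2,"rx":0,"ry":0,"rz":0,"gripper":1}]' | sed -n 2p
python3 -m jog '[{"dx":-0.45,"dy":-0.12,"dz":0.1,"rx":0,"ry":0,"rz":0,"gripper":1},{"dx":-0.9,"dy":-0.23,"dz":0.2,"rx":0,"ry":0,"rz":0,"gripper":1},{"dx":-0.9,"dy":-0.23,"dz":0.2,"rx":0,"ry":0,"rz":0,"gripper":1}]'
python3 - <<'E'
from station import robot,grab_frame
import cv2,pickle
s=robot.read_state(); f=grab_frame("wrist"); pickle.dump((s,f),open("w2.pkl","wb"))
cv2.imwrite("pics/w2.png",f["pixels"][:,:,::-1]); print(s["joint_positions"].round(2))
E
```

```text
tool_pos: [526.8, 155.2, 356.6]
tool_pos: [530.9, 80.5, 356.6]
tool_pos: [535.1, 6.3, 340.5]
tool_pos: [539.2, -67.9, 324.4]
time: 10.42
tool_pos: [543.2, -143.0, 307.8]
eef_rot: [-0.0, 0.592, 0.806, -0.0]
wrist_force: [-0.1, 1.1, -0.5]
opening: 0.998
gripper_force: 0.0
[-0.36  0.34  1.39 -0.    1.41 -0.67]
```

View pics/w2.png

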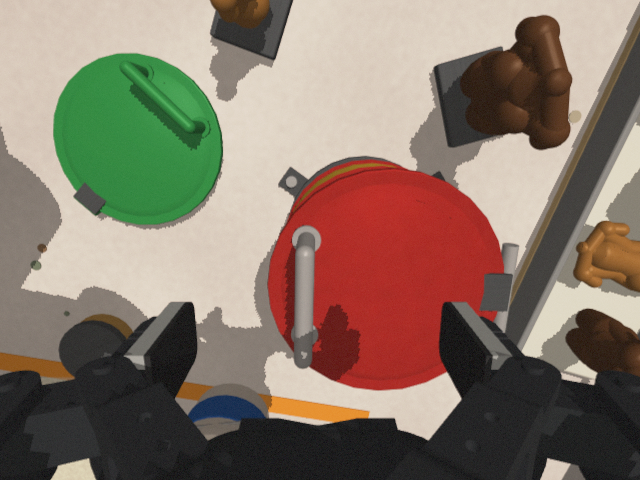

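Wrist picture: the bar's axis runs from about (306,241) to (302,356). The lid is centred near (388,278), with the hinge at (497,292).

```bash
python3 - <<'E'
from h import *
s,f=pickle.load(open("w2.pkl","rb"))
a,b=[wz(s,f,p,213) for p in((306,241),(302,356))]
print(a,b,(a[0]+b[0])/2,(a[1]+b[1])/2, np.linalg.norm(a[0]-b[0]), np.degrees(np.arctan2(*(a[1]-b[1])[1::-1])))
print(wz(s,f,(388,278),181), wz(s,f,(497,292),170))
E
```

```text
(array([ 535.6, -144.2,  213. ]), array([ 1.1, -7.5, 94.8])) (array([ 555.9, -219.8,  213. ]), array([-77.1, -10.8,  94.8])) [ 545.75 -182.    213.  ] [-38.    -9.15  94.8 ] 78.27803012340054 2.4164188849763497
(array([ 600.3, -161.4,  181. ]), array([-34.6,  49.1, 126.7])) (array([ 684.3, -151. ,  170. ]), array([-49.8, 132.4, 137.7]))
```

The bar centre (546,-182) agrees with the first estimate (547,-185). Its length between the outer ends, 78, is plausible. Going down on it.

```bash
python3 -m jog '[{"dx":-0.48,"dy":-0.11,"dz":0,"rx":0,"ry":0,"rz":0.013,"gripper":1},{"dx":-0.48,"dy":-0.11,"dz":0.2,"rx":0,"ry":0,"rz":0.013,"gripper":1},{"dx":-0.48,"dy":-0.11,"dz":0.45,"rx":0,"ry":0,"rz":0.013,"gripper":1},{"dx":-0.48,"dy":-0.11,"dz":0.7,"rx":0,"ry":0,"rz":0.013,"gripper":1},{"dx":-0.48,"dy":-0.11,"dz":0.7,"rx":0,"ry":0,"rz":0.013,"gripper":1}]'
python3 -m jog '[{"dx":0,"dy":0,"dz":0.3,"rx":0,"ry":0,"rz":0,"gripper":1},{"dx":0,"dy":0,"dz":0.55,"rx":0,"ry":0,"rz":0,"gripper":1},{"dx":0,"dy":0,"dz":0.71,"rx":0,"ry":0,"rz":0,"gripper":1},{"dx":0,"dy":0,"dz":0.71,"rx":0,"ry":0,"rz":0,"gripper":0.6},{"dx":0,"dy":0,"dz":0.71,"rx":0,"ry":0,"rz":0,"gripper":0.3}]'
python3 -m jog '[{"dx":0,"dy":0,"dz":0,"rx":0,"ry":0,"rz":0,"gripper":0},{"dx":0,"dy":0,"dz":0,"rx":0,"ry":0,"rz":0,"gripper":0},{"dx":0,"dy":0,"dz":0,"rx":0,"ry":0,"rz":0,"gripper":0},{"dx":0,"dy":0,"dz":0,"rx":0,"ry":0,"rz":0,"gripper":0}]'
```

```text
time: 11.1
tool_pos: [545.8, -178.7, 251.0]
eef_rot: [-0.001, 0.607, 0.795, -0.0]
wrist_force: [0.8, -0.6, 0.8]
opening: 0.999
gripper_force: 0.0
time: 11.72
tool_pos: [547.1, -180.2, 196.2]
eef_rot: [0.001, 0.607, 0.794, 0.0]
wrist_force: [-0.5, -0.2, 0.9]
opening: 0.605
gripper_force: 0.0
time: 12.22
tool_pos: [545.6, -180.5, 195.8]
eef_rot: [-0.0, 0.608, 0.794, -0.001]
wrist_force: [-8.5, -2.1, 10.2]
opening: 0.115
gripper_force: 58.6
```

```bash
python3 -m jog '[{"dx":0,"dy":0.01,"dz":-0.04,"rx":0,"ry":0,"rz":0,"gripper":0},{"dx":0,"dy":0.03,"dz":-0.09,"rx":0,"ry":0,"rz":0,"gripper":0},{"dx":0,"dy":0.045,"dz":-0.135,"rx":0,"ry":0,"rz":0,"gripper":0},{"dx":0,"dy":0.063,"dz":-0.18,"rx":0,"ry":0,"rz":0,"gripper":0},{"dx":0,"dy":0.063,"dz":-0.18,"rx":0,"ry":0,"rz":0,"gripper":0}]'
```

```text
time: 12.85
tool_pos: [550.0, -179.3, 209.6]
eef_rot: [-0.001, 0.608, 0.794, -0.001]
wrist_force: [-10.5, -5.1, 1.1]
opening: 0.117
gripper_force: 59.9
```

```bash
python3 -m jog '[{"dx":0,"dy":0.02,"dz":-0.06,"rx":0,"ry":0,"rz":0,"gripper":0},{"dx":0,"dy":0.05,"dz":-0.13,"rx":0,"ry":0,"rz":0,"gripper":0},{"dx":0,"dy":0.085,"dz":-0.2,"rx":0,"ry":0,"rz":0,"gripper":0},{"dx":0,"dy":0.115,"dz":-0.255,"rx":0,"ry":0,"rz":0,"gripper":0},{"dx":0,"dy":0.115,"dz":-0.255,"rx":0,"ry":0,"rz":0,"gripper":0}]'
python3 -m jog '[{"dx":0,"dy":0,"dz":0,"rx":0,"ry":0,"rz":0,"gripper":0},{"dx":0,"dy":0,"dz":0,"rx":0,"ry":0,"rz":0,"gripper":0},{"dx":0,"dy":0,"dz":0,"rx":0,"ry":0,"rz":0,"gripper":0}]'
python3 - <<'E'
from station import grab_frame
import cv2
p=grab_frame("side")["pixels"][150:350,260:460,::-1];q=grab_frame("scene")["pixels"][170:370,220:420,::-1];cv2.imwrite("pics/end.png",cv2.resize(cv2.hconcat([p,q]),None,fx=2,fy=2))
E
```

```text
time: 13.48
tool_pos: [559.2, -176.7, 230.2]
eef_rot: [-0.001, 0.608, 0.794, -0.001]
wrist_force: [-8.5, -3.1, 2.2]
opening: 0.117
gripper_force: 58.9
time: 13.85
tool_pos: [559.1, -176.7, 230.0]
eef_rot: [-0.001, 0.608, 0.794, -0.001]
wrist_force: [-7.9, -3.3, 2.6]
opening: 0.109
gripper_force: 58.9
```

View pics/end.png

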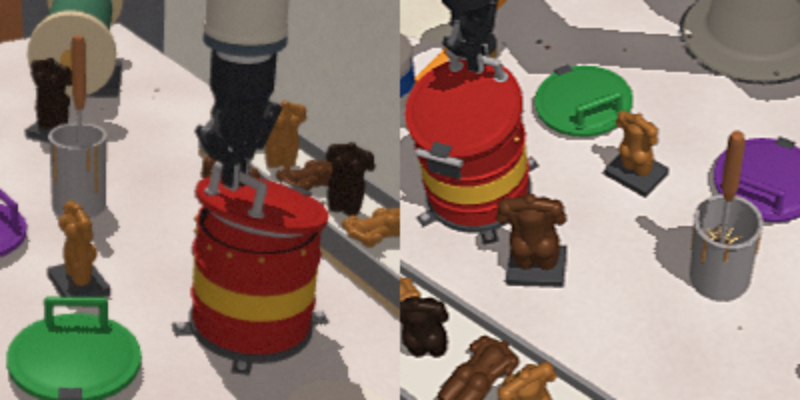

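The lid is clearly ajar at the front: in the side crop the plug shows at (240,225). The fingers hold the bar, the brush stands in the pot, and everything else is in place. The TCP rose 34 mm, which is about 0.25 rad.

```bash
python3 -c "
from station import workorder
print(workorder.hand_in())"
```

```text
the job is handed in; nothing more can be done
None
```

I gave the pot three up-and-down strokes and left the brush standing in it; the red lid is off its seal and held about 0.25 rad open, roughly 4 cm at the front edge, and I've handed the job in, but no verdict came back.

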